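# Seat a jade slab in the inspection stand and set the aperture turret

## Robot

A 6-joint arm with a two-finger parallel gripper is mounted at the origin on the work surface. World frame = base frame: x ahead of the robot, y to its left, z up, the work surface at z = 0. Lengths are in m, angles in rad, forces in N, time in s.
With the tool pointing down it reaches from about 0.275 to 0.85 m from the base axis. Payload 5.2 kg.
Tool frame: the origin (TCP) lies midway between the tips of the shut fingers; the grasp point (between the pads) lies 19 mm behind it (env.pinch_z is the distance from the TCP to the grasp point, in m); z points along the fingers, y is the line along which they close (so a half turn about z gives the same grasp; the last joint's range is limited). The gripper opens to 85 mm and grips with 20 to 120 N. Pads are 22 mm wide; open, the fingers measure 114 mm over their backs; the gripper's body (76 mm by 85 mm) begins 54 mm behind the grasp point. The pads swing forward as they close: fully open they stand 13 mm farther back than shut.
Start: joints at [-1.335, 0.259, 1.535, -0, 1.348, -0.203], TCP at [0.234, -0.498, 0.231] pointing down, gripper open.
Joint ranges: [-3.14, 3.14], [-0.91, 2.08], [0.19, 2.58], [-1.22, 4.36], [0.22, 2.71], [-3.12, 3.12]. Speed limits (rad/s): [2.57, 2.57, 3.14, 3.14, 3.14, 3.14].

## Interface

Orientations are given as a rotation vector (axis times angle).
In Python, from station import status, cams, ticket, env gives the robot as it stands. The module is installed in compiled form; this text tells all that it offers.
- The arm moves only by the tool carry_out, never from a script. Its argument "deltas" is text: rows parted by semicolons, each of 6 numbers parted by spaces: the shift along the tool's x, y, z in cm, then the turn, a rotation vector about the tool's x, y, z in rad. In form: tx ty tz ax ay az; .... A call has exactly 5 rows; each row shifts and turns the commanded pose from where the row before left it, along the tool's axes as they then stand; what a row does not reach is not made up. A row lasts 1/12 s, in which the tool goes at most 41.7 mm and 7.16 degrees, less where a joint would pass 70% of its speed; a pose out of reach is approached as far as the arm can. A call with a gripper value outside its range is refused whole. "fingers" is the finger opening in cm, from 0 to 8.54, set as the call begins (left out, the last holds). The fingers move at their own pace and stop on an object; "grip_force" is the grip in N (left out, the last holds). Time passes only in rows, so rows that do not move let the fingers close, or fill a call up. It gives the time, the measured TCP pose, the force, the opening and the grip force at its end, in the units of the state.
- status.read_state(): the state, without advancing time (a new reading comes with each control period).
- cams.camera(name): name is "scene" or "top"; returns a dict with "color" (384x512x3 uint8, red, green, blue), "fovy" (degrees; the focal length in pixels is half the picture's height over the tangent of half this angle, whatever the lens; pixels are square), "cx", "cy" (the principal point, pixels), "R" (3x3) and "t" (3): a world point X has camera coordinates R X + t. Camera axes: x right, y down, z forward; pixel columns grow to the right and rows downward; lengths in m; the calibration is good to about 2 mm. A picture is of the moment at which its call begins. There is no depth.
- ticket.job_done(): hands the job in; it is judged then, once.
The state is a dict: "time": time; "q": joint angles; "dq": joint speeds; "joint_efforts": joint torques, N m; "tcp_pos": TCP position; "orientation": TCP orientation; "wrist_force": force on the tool from outside, world axes, zero at the start; "moment": the same for the moment, N m; "grip_width": finger opening in m; "gripper_force": force on a finger pad.
Only numpy, scipy, OpenCV 4.12 (cv2) and the standard library are available. Lean on these libraries where they do the work, as an engineer would, in place of code of your own. Each camera call takes 0.05 s, during which the arm holds its last target. There are 200 camera calls.

## Task

Take the tall, narrow jade slab from its leaning easel and stand it, short edge down, in the slot of the inspection stand: tip its lower edge in under the overhanging arm, straighten it until it is fully down and flat against the white light panel, and let go. Then turn the stand's aperture turret click by click until the largest of its four holes is at the pointer. Leave the wide slab, the torch, the rough stone and the pen where they are.

Things in the scene. Friction and masses are not known exactly. Their poses are not given: they have to be found in the camera images.
- slab_mid (a point): Centre of the tall jade slab: loose green stone plate, 8 mm thick (x), 56 wide (y), 86 tall (z), 130 g. Its lower edge is 43 mm from here along -z. It starts on a wooden easel, leaning 0.5 rad from upright, top towards the robot. Graspable across its width near the top, tool tilted along the slab. The two slabs' easels stand some 150 mm apart, in either order.
- easel_a: The tall slab's wooden easel (fixed); the other is equal. Origin on the table below the slab's lower edge; x points away from the robot side. Ledge 40 mm above the table; back plate on the robot side of the slab, 72 mm up along it. Plate and ledge are 36 mm wide, so 10 mm of the slab stands clear on either side.
- wide_slab_mid (a point): Centre of the other jade slab, same stone, 84 mm wide (y), 60 tall (z), 8 thick; it leans in the same way on the other easel. Leave it alone.
- cradle: Slot of the inspection stand (fixed). Origin: slot floor, mid-width, foot of the back wall, 26 mm above the table. z up along the back wall, reclined 0.14 rad from upright (top to +x), y along the slot, x through the wall, away from the robot side. Seated slab: middle at x -4, y 0, z 43 mm, height along z, flat on the panel; released there it stays. The wall above z = 22 mm is the white panel, y +-21 mm, to z = 82.
- slot_mouth (a point): Front top edge of the slot, axes as cradle; in the cradle frame at x -21.3, y 0, z 22 mm. Front jaw: wall at cradle x = -10.5 mm (slot 10.5 mm wide) from floor to z = 10 mm, then a chamfer, 42 deg from the wall, up to this edge. End cheeks at y = +-33 mm, 22 mm high.
- overhang_tip (a point): End, underside, of the dark overhanging arm; axes as cradle; in the cradle frame at x -46, y 0, z 97 mm. The arm is 14 mm wide, 8 mm thick and runs from here back over slot and panel. The slab cannot go straight down: it enters leaning about 0.5 rad from upright towards the robot side, lower edge in the slot, and is straightened under the arm. Fingers on the slab's sides straddle arm and panel.
- turret (a joint): Angle of the aperture turret, rad, counter-clockwise from above. A spring detent clicks at 0, 0.5, 1.0 and 1.5 (0.1 N m to pass) and pulls into the nearest. There the holes of 4, 6, 11, 8 mm in turn are at the pointer, a small aluminium mark beside the disc on the side away from the robot; the largest is there at 1.0. Starts at 0 or 0.5.
- turret_grip (a point): On the vertical axis of the turret, a 64 mm steel disc on a black box on the stand, 140 mm from the slot's middle (cradle -y); 74 mm above the table, in the black bar grip: 34 mm long (x here, turns with it; along the cradle's level x at joint 0), 12 wide (y), 30 tall. Its top is 12 mm above this point, the disc's face 18 mm below.
- torch_mid (a point): Middle of a rectangular orange torch lying on the table, 110 x 26 x 26 mm. Leave it alone.
- boulder_mid (a point): Middle of a rough stone with a polished green cut face, about 125 x 95 x 48 mm. Leave it alone.
- pen_mid (a point): Middle of a black marker pen lying on the table, 122 x 12 x 12 mm. Leave it alone.

How it is judged:
On the way, in this order (a step that is already met when the one before it is completed fails the run):
1. the tall slab is fully down in the slot, flat against the light panel, and released (z of slab_mid in the frame of cradle between 0.039 and 0.047 m and x of slab_mid in the frame of cradle between -0.01 and 0 m and y of slab_mid in the frame of cradle between -0.009 and 0.009 m and angle between the z axis of slab_mid and the z axis of cradle, either way round below 0.08 rad and contact force between slab and the fingers below 0.05 N and linear speed of slab below 0.02 m/s), for 0.2 s.
2. the largest hole of the turret is at the pointer (value of joint turret between 0.88 and 1.12 rad), for 0.2 s.
At the end, for the whole second after the job is handed in: The tall slab stands in the slot, its middle 43 +-4 mm above the slot floor, within 9 mm of mid-slot and 6 mm of its place at the panel, within 0.08 rad of the panel's slope, released and at rest; the turret rests at the click with the largest hole (1.0 +-0.12 rad) (all of step 1 and all of step 2 and velocity of joint turret between -0.05 and 0.05 rad/s); the robot touches nothing.
It fails at once if the wide slab is moved by more than 25 mm (distance of wide_slab_mid from where it was at the start of the episode above 0.025 m).
It fails at once if the torch is moved by more than 30 mm (distance of torch_mid from where it was at the start of the episode above 0.03 m).
It fails at once if the rough stone is moved by more than 30 mm (distance of boulder_mid from where it was at the start of the episode above 0.03 m).
It fails at once if the pen is moved by more than 30 mm (distance of pen_mid from where it was at the start of the episode above 0.03 m).
It also fails if it takes over 62 s, if anything falls off the work surface, if the arm or the gripper's body presses on something with over 40 N, if the wrist force passes 120 N, or if a joint passes its speed limit or range.

## Working session

There is one attempt and no reset: what is moved stays moved. The work goes in short steps, Python scripts to look and compute and a tool call to move; the robot and the scene stay as the last step left them, time stands still between calls to the robot, and variables do not carry over. Pictures are saved under pics/ and viewed, at most 10 in all, crops included, and the job is handed in when it is done.

Besides the shell and the picture viewer there is one more tool, called by a JSON object that holds its "method" and its "body". carry_out: Moves the arm, as the interface text tells. Its arguments: {"type":"object","properties":{"deltas":{"type":"string"},"fingers":{"type":"number"},"grip_force":{"type":"number"}},"required":["deltas"]}

```bash
mkdir -p pics; python3 - <<'E'
from station import status, cams, ticket, env
import cv2,numpy as np
s=status.read_state();print({k:np.round(v,3).tolist() for k,v in s.items()},env.pinch_z)
for n in("scene","top"):
    c=cams.camera(n);print(n,c["fovy"],c["cx"],c["cy"],c["R"].round(4).tolist(),c["t"].round(4).tolist())
    np.savez(f"{n}0.npz",**c)
    cv2.imwrite(f"pics/{n}0.png",cv2.resize(c["color"][:,:,::-1],(768,576),interpolation=cv2.INTER_CUBIC))
E
```

```text
{'time': 0.0, 'q': [-1.335, 0.259, 1.536, 0.0, 1.348, -0.203], 'dq': [-0.001, -0.0, -0.0, -0.001, -0.0, 0.001], 'joint_efforts': [0.001, -44.603, -29.057, -0.0, 0.012, -0.0], 'tcp_pos': [0.234, -0.497, 0.23], 'orientation': [-3.065, -0.683, -0.0], 'wrist_force': [-1.112, -0.082, -0.245], 'moment': [-0.022, 0.025, -0.018], 'gripper_force': 0.0, 'grip_width': 0.085} 0.0187
scene 50.08461106828787 259.91972656798265 193.47908329155314 [[-0.3152, 0.9489, 0.0122], [0.6029, 0.2102, -0.7696], [-0.7329, -0.2352, -0.6384]] [0.1803, -0.2385, 1.4376]
top 53.49269091888519 254.67997393692028 198.54200124406984 [[0.1075, -0.9942, 0.0029], [-0.9733, -0.1058, -0.2038], [0.2029, 0.0191, -0.979]] [-0.0488, 0.5378, 0.9482]
```

View pics/scene0.png

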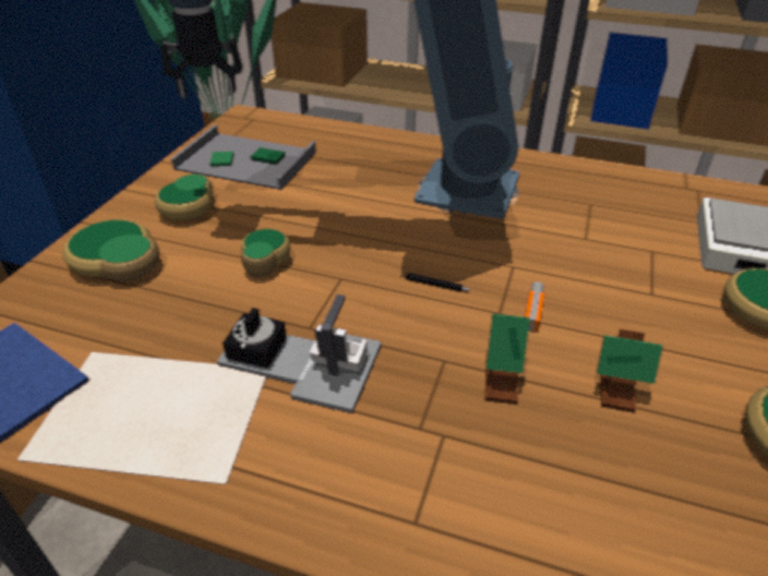

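View pics/top0.png

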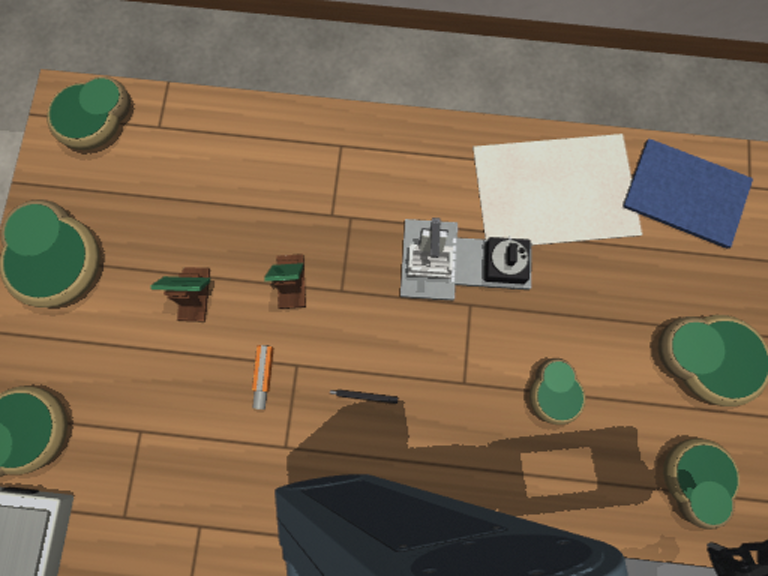

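The tall slab is at about (508,345) in the scene view and (287,270) in the top view, with the wide slab further left. The stand is at about (335,350) and (430,258), with the turret at (508,258) in the top view. Next I'll take close crops.

```bash
python3 - <<'E'
import cv2,numpy as np
S=np.load("scene0.npz")["color"];T=np.load("top0.npz")["color"]
def crop(I,x,y):
    c=cv2.resize(I[y:y+60,x:x+80],(400,300),interpolation=cv2.INTER_CUBIC)
    for k in range(0,80,10): cv2.putText(c,str(x+k),(k*5,8),0,.28,(255,255,0));c[:3,k*5]=255
    for k in range(0,60,10): cv2.putText(c,str(y+k),(0,k*5+3),0,.28,(255,255,0))
    return c
o=np.vstack([np.hstack([crop(S,305,207),crop(S,185,195)]),np.hstack([crop(T,155,155),crop(T,262,143)])])
cv2.imwrite("pics/crops.png",o[:,:,::-1])
E
```

```text
(no output)
```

View pics/crops.png

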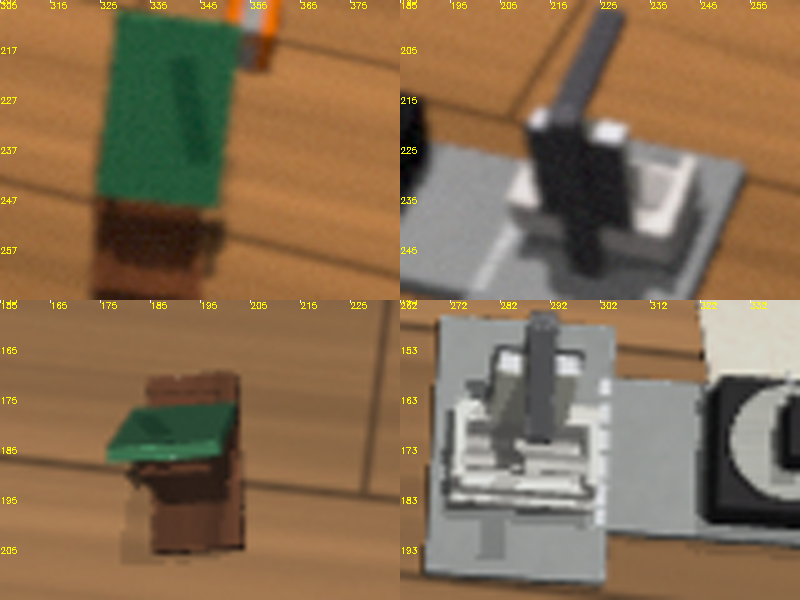

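```bash
cat > h.py <<'E'
import cv2,numpy as np
from scipy.spatial.transform import Rotation as Ro
class Cam:
    def __init__(s,f):
        c=f if isinstance(f,dict) else np.load(f)
        s.I=c["color"];s.R=c["R"];s.t=c["t"];F=192/np.tan(np.radians(c["fovy"])/2)
        s.K=np.array([[F,0,c["cx"]],[0,F,c["cy"]],[0,0,1]],float)
        s.P=s.K@np.c_[s.R,s.t]
    def plane(s,uv,z):
        o=-s.R.T@s.t;d=s.R.T@np.linalg.inv(s.K)@[*uv,1];return o+d*(z-o[2])/d[2]
    def proj(s,X):
        p=s.P@[*X,1];return p[:2]/p[2]
def tri(a,ua,b,ub):
    X=cv2.triangulatePoints(a.P,b.P,np.array(ua,float).reshape(2,1),np.array(ub,float).reshape(2,1))[:,0]
    X=X[:3]/X[3]
    return X, np.linalg.norm(a.proj(X)-ua),np.linalg.norm(b.proj(X)-ub)
E
python3 - <<'E'
from h import *
S=Cam("scene0.npz");T=Cam("top0.npz")
np.set_printoptions(precision=4,suppress=True)
pts={"slab bot -y":((324,246),(202.6,175.6)),"slab bot +y":((348.6,248.4),(181,177)),
"slab top -y":((328.6,209.4),(199.5,184)),"slab top +y":((353,211.6),(176.8,186)),
"panel -y":((211,218),(298.4,158)),"panel +y":((230.6,220.4),(281,158)),
"armtip top":((228,197),(290,171)), }
for k,(a,b) in pts.items(): print(k,*tri(S,a,T,b))
for n,c in(("S",S),("T",T)):
    hsv=cv2.cvtColor(c.I,cv2.COLOR_RGB2HSV)
    m=((hsv[...,1]<60)&(hsv[...,2]>110)).astype(np.uint8)
    x0,y0,x1,y1=(148,205,195,245) if n=="S" else (322,155,356,193)
    q=np.zeros_like(m);q[y0:y1,x0:x1]=m[y0:y1,x0:x1]
    cs,_=cv2.findContours(q,0,2)
    for k in cs:
        if len(k)>8: print(n,cv2.contourArea(k),cv2.boundingRect(k),cv2.fitEllipse(cv2.convexHull(k)))
# slab lower edge on z=.044 ; 
for uv in((202.6,175.6),(181,177)):print("T",T.plane(uv,.044))
for uv in((324,246),(348.6,248.4)):print("S",S.plane(uv,.044))
for uv in((270,147),(304.5,149),(302.5,199.5),(267,197.5)):print("base",T.plane(uv,.008))
def crop(I,x,y,w,h,W,H):
    return cv2.resize(I[y:y+h,x:x+w],(W,H),interpolation=cv2.INTER_CUBIC)
cv2.imwrite("pics/tur.png",np.hstack([crop(T.I,318,150,40,50,400,500),crop(S.I,143,197,50,62,400,500)])[:,:,::-1])
E
```

```text
slab bot -y [0.5907 0.1587 0.0397] 0.7044121671537273 0.695789058384961
slab bot +y [0.5805 0.2146 0.0409] 0.15957820792025101 0.15694267312188326
slab top -y [0.5491 0.1516 0.1149] 0.9831336770283366 1.0379291882449013
slab top +y [0.5381 0.2059 0.115 ] 0.522261101626938 0.5495609368752126
panel -y [ 0.6482 -0.0915  0.1016] 0.05345988974232102 0.05398999014157526
panel +y [ 0.6427 -0.0468  0.1032] 0.14469123806591397 0.14538247013670139
armtip top [ 0.6017 -0.0695  0.1324] 0.6773212761180001 0.7197393799978098
S 9.5 (148, 235, 7, 8) ((139.51351928710938, 232.810302734375), (6.176928520202637, 34.024169921875), 122.7872543334961)
S 128.0 (182, 224, 13, 21) ((185.67567443847656, 253.29730224609375), (12.24307918548584, 61.248870849609375), 14.633997917175293)
S 178.0 (155, 211, 28, 20) ((167.9360809326172, 219.97561645507812), (18.332082748413086, 28.37727165222168), 71.30835723876953)
T 43.0 (322, 181, 32, 12) ((1697.625, 121.4375), (51.21890640258789, 2756.5673828125), 87.22882843017578)
T 326.0 (323, 155, 33, 28) ((338.9884338378906, 156.25265502929688), (32.149200439453125, 52.2917366027832), 175.96240234375)
T [0.5899 0.1561 0.044 ]
T [0.5797 0.2135 0.044 ]
S [0.5943 0.1606 0.044 ]
S [0.5834 0.2149 0.044 ]
base [ 0.7032 -0.0168  0.008 ]
base [ 0.7079 -0.1148  0.008 ]
base [ 0.5613 -0.1212  0.008 ]
base [ 0.5563 -0.0231  0.008 ]
```

View pics/tur.png

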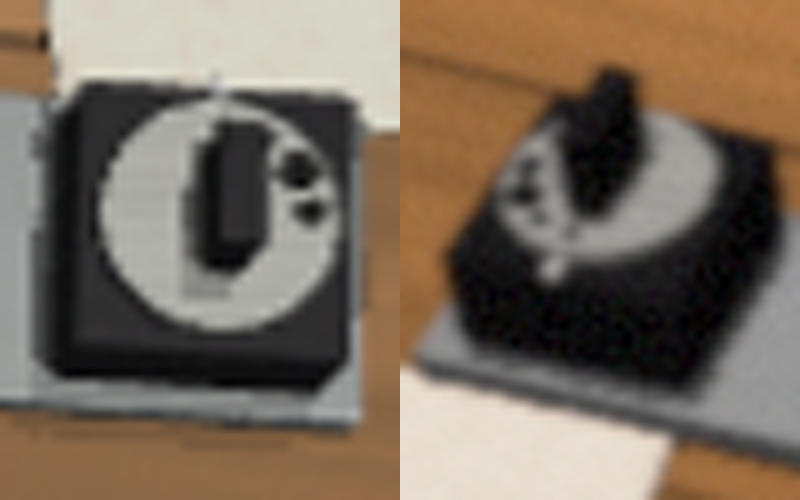

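Turret crop: the bar is parallel to the stand's x axis and the 4 mm hole is at the pointer (disc centre at top-view pixel (340,171.5), scene pixel (169.3,219.7)). So the joint is at 0 and needs +1.0 CCW. I'll refine with plane casts at the known heights.

```bash
python3 - <<'E'
from h import *
S=Cam("scene0.npz");T=Cam("top0.npz")
np.set_printoptions(precision=4,suppress=True)
for n,z,s,t in[("panel-y",.1072,(211,218),(298.4,158)),("panel+y",.1072,(230.6,220.4),(281,158)),("armtip",.1364,(228,197),(290,171)),
 ("disc",.056,(169.3,219.7),(340,171.5)),("slabtop-y",.1193,(328.6,209.4),(199.5,184)),("slabtop+y",.1193,(353,211.6),(176.8,186)),
 ("slabbot-y",.0438,(324,246),(202.6,175.6)),("slabbot+y",.0438,(348.6,248.4),(181,177))]:
    a,b=S.plane(s,z),T.plane(t,z);print(n,a,b,(a+b)/2)
# slot cheeks etc: floor-level check, jaw front top edge (cradle x -21.3,z22)
def W(o,yaw,p):
    R=Ro.from_euler("zy",[yaw,.14]).as_matrix();return o+R@p
for yaw in(.047,):
  o=np.array([.6335,-.068,.026])
  for p in([-.0213,0.033,.022],[-.0213,-.033,.022],[0,.021,.082],[0,-.021,.082],[-.046,0,.105],[0,.033,.022]):
    X=W(o,yaw,np.array(p));print(p,X,S.proj(X),T.proj(X))
E
```

```text
panel-y [ 0.6536 -0.0886  0.1072] [ 0.6463 -0.0911  0.1072] [ 0.6499 -0.0899  0.1072]
panel+y [ 0.6465 -0.0448  0.1072] [ 0.6415 -0.047   0.1072] [ 0.644  -0.0459  0.1072]
armtip [ 0.6059 -0.066   0.1364] [ 0.6011 -0.0709  0.1364] [ 0.6035 -0.0685  0.1364]
disc [ 0.6423 -0.205   0.056 ] [ 0.6379 -0.2094  0.056 ] [ 0.6401 -0.2072  0.056 ]
slabtop-y [0.5533 0.1542 0.1193] [0.5485 0.1483 0.1193] [0.5509 0.1512 0.1193]
slabtop+y [0.5427 0.2071 0.1193] [0.5374 0.2035 0.1193] [0.54   0.2053 0.1193]
slabbot-y [0.5941 0.1606 0.0438] [0.59   0.1562 0.0438] [0.592  0.1584 0.0438]
slabbot+y [0.5832 0.2149 0.0438] [0.5798 0.2135 0.0438] [0.5815 0.2142 0.0438]
[-0.0213, 0.033, 0.022] [ 0.614 -0.036  0.051] [239.9817 229.6544] [274.5032 173.8005]
[-0.0213, -0.033, 0.022] [ 0.617  -0.102   0.0505] [213.5348 224.2441] [299.0656 175.3149]
[0, 0.021, 0.082] [ 0.644  -0.047   0.1073] [230.0811 219.3692] [281.1119 157.0696]
[0, -0.021, 0.082] [ 0.6459 -0.089   0.1071] [212.2371 215.7964] [297.5345 158.0797]
[-0.046, 0, 0.105] [ 0.6027 -0.0702  0.1364] [226.8245 195.7373] [289.7582 170.3785]
[0, 0.033, 0.022] [ 0.635 -0.035  0.048] [237.2141 236.7553] [274.8313 166.5688]
```

```bash
cat > plan.py <<'E'
"""plan.py x y z yaw lean nrows : rows in tool axes from the measured pose (or 'C' last commanded) to the target TCP pose."""
import sys
from h import *
from station import status
def Rt(yaw,lean): # tool x = level forward tipped up by lean, z = down/forward
    return Ro.from_euler("zy",[yaw,-lean])*Ro.from_euler("x",np.pi)
def pose():
    s=status.read_state();return np.array(s["tcp_pos"]),Ro.from_rotvec(s["orientation"])
def rows(p0,R0,p1,R1,n):
    out=[];p,R=p0.copy(),R0
    for i in range(1,n+1):
        pt=p0+(p1-p0)*i/n; Rg=R0*Ro.from_rotvec((R0.inv()*R1).as_rotvec()*i/n)
        d=np.round(R.inv().apply(pt-p)*100,2); w=np.round((R.inv()*Rg).as_rotvec(),3)
        out.append(" ".join(f"{v:g}" for v in [*d,*w])); p=p+R.apply(d/100); R=R*Ro.from_rotvec(w)
    return out
if __name__=="__main__":
    a=[float(v) for v in sys.argv[1:]]
    p,R=pose(); n=int(a[5])
    r=rows(p,R,np.array(a[:3]),Rt(a[3],a[4]),n)
    for i in range(0,n,5): print("; ".join(r[i:i+5]))
E
python3 - <<'E'
import numpy as np
from plan import *
M=np.array([.5627,.1816,.0787]);R=Rt(.19,.5);up=-R.apply([0,0,1]);print(R.as_matrix().round(3),up)
for d in(.007,.1): print(M+d*up)
E
python3 plan.py .512 .172 .22 .19 .5 25
```

```text
[[ 0.862  0.166  0.479]
 [ 0.189 -0.982 -0.   ]
 [ 0.471  0.091 -0.878]] [-4.79425539e-01  1.24900090e-16  8.77582562e-01]
[0.55934402 0.1816     0.08484308]
[0.51475745 0.1816     0.16645826]
2.15 -1.95 0.05 -0.006 0.019 0.01; 2.12 -1.97 0.07 -0.007 0.019 0.009; 2.11 -2 0.1 -0.006 0.019 0.01; 2.08 -2.01 0.13 -0.006 0.019 0.01; 2.06 -2.03 0.16 -0.006 0.019 0.01
2.04 -2.06 0.18 -0.007 0.019 0.009; 2.01 -2.08 0.21 -0.006 0.019 0.01; 1.99 -2.1 0.23 -0.006 0.019 0.01; 1.96 -2.11 0.26 -0.006 0.02 0.01; 1.94 -2.14 0.28 -0.007 0.019 0.009
1.91 -2.16 0.31 -0.006 0.019 0.01; 1.89 -2.18 0.32 -0.006 0.019 0.01; 1.85 -2.21 0.35 -0.006 0.019 0.009; 1.83 -2.22 0.38 -0.007 0.019 0.01; 1.8 -2.24 0.39 -0.006 0.019 0.01
1.77 -2.26 0.41 -0.006 0.019 0.01; 1.74 -2.28 0.43 -0.006 0.019 0.009; 1.71 -2.3 0.45 -0.007 0.019 0.01; 1.67 -2.32 0.47 -0.006 0.019 0.01; 1.65 -2.34 0.48 -0.006 0.019 0.01
1.61 -2.35 0.5 -0.007 0.019 0.009; 1.58 -2.38 0.52 -0.006 0.019 0.01; 1.55 -2.4 0.53 -0.006 0.019 0.01; 1.52 -2.41 0.54 -0.006 0.019 0.009; 1.48 -2.43 0.56 -0.007 0.02 0.01
```

```bash
sed -i 's/"zy"/"ZY"/' plan.py
python3 - <<'E'
from plan import *
M=np.array([.5627,.1816,.0787]);R=Rt(.19,.5);up=-R.apply([0,0,1])
for d in(.007,.1): print(M+d*up)
E
python3 plan.py .512 .172 .18 .19 .5 20
```

```text
[0.55940441 0.18096619 0.08484308]
[0.51562021 0.17254562 0.16645826]
2.68 -2.44 0.26 -0.003 0.025 0.012; 2.65 -2.47 0.31 -0.003 0.025 0.012; 2.6 -2.5 0.38 -0.004 0.025 0.012; 2.57 -2.54 0.43 -0.003 0.024 0.013; 2.52 -2.57 0.48 -0.003 0.025 0.012
2.48 -2.6 0.54 -0.003 0.025 0.012; 2.43 -2.64 0.59 -0.003 0.025 0.012; 2.39 -2.66 0.65 -0.004 0.025 0.012; 2.34 -2.69 0.69 -0.003 0.025 0.012; 2.28 -2.73 0.74 -0.003 0.025 0.013
2.24 -2.76 0.79 -0.003 0.024 0.012; 2.18 -2.78 0.84 -0.003 0.025 0.012; 2.12 -2.82 0.88 -0.003 0.025 0.012; 2.07 -2.84 0.92 -0.004 0.025 0.012; 2.01 -2.87 0.96 -0.003 0.025 0.012
1.95 -2.89 1.01 -0.003 0.025 0.013; 1.88 -2.93 1.04 -0.003 0.025 0.012; 1.83 -2.95 1.08 -0.003 0.025 0.012; 1.76 -2.97 1.12 -0.004 0.024 0.012; 1.7 -3.01 1.15 -0.003 0.025 0.012
```

{"method": "carry_out", "body": {"deltas": "2.7 -2.45 0.2 0 0.025 0.012; 2.65 -2.45 0.2 0 0.025 0.012; 2.6 -2.5 0.3 0 0.025 0.012; 2.6 -2.55 0.3 0 0.025 0.012; 2.5 -2.6 0.4 0 0.025 0.012", "fingers": 8.5, "grip_force": 40}}

```text
time: 0.52
tcp_pos: [0.3034, -0.3284, 0.2234]
orientation: [-3.052, -0.583, -0.191]
wrist_force: [0.5, -0.1, -0.4]
grip_width: 0.0852
gripper_force: 0.0
```

{"method": "carry_out", "body": {"deltas": "2.5 -2.6 0.5 0 0.025 0.012; 2.4 -2.6 0.6 0 0.025 0.012; 2.4 -2.7 0.6 0 0.025 0.012; 2.3 -2.7 0.7 0 0.025 0.012; 2.3 -2.7 0.7 0 0.025 0.012"}}

```text
time: 0.93
tcp_pos: [0.3718, -0.1608, 0.2146]
orientation: [-3.025, -0.483, -0.377]
wrist_force: [0.9, 0.3, -0.8]
grip_width: 0.0849
gripper_force: 0.0
```

{"method": "carry_out", "body": {"deltas": "2.2 -2.8 0.8 0 0.025 0.012; 2.2 -2.8 0.8 0 0.025 0.012; 2.1 -2.8 0.9 0 0.025 0.012; 2.1 -2.8 0.9 0 0.025 0.012; 2 -2.9 0.9 0 0.025 0.012"}}

```text
time: 1.35
tcp_pos: [0.4396, 0.0073, 0.2079]
orientation: [-2.984, -0.383, -0.558]
wrist_force: [0.8, 0.0, -0.2]
grip_width: 0.0847
gripper_force: 0.0
```

```bash
python3 plan.py .512 .1718 .173 .19 .5 5
```

```text
1.8 -2.78 1.56 -0.012 0.025 0.01; 1.74 -2.81 1.57 -0.012 0.026 0.01; 1.67 -2.85 1.59 -0.013 0.025 0.01; 1.6 -2.89 1.58 -0.012 0.025 0.011; 1.53 -2.92 1.59 -0.012 0.026 0.01
```

{"method": "carry_out", "body": {"deltas": "1.8 -2.8 1.55 -0.012 0.025 0.01; 1.75 -2.8 1.55 -0.012 0.025 0.01; 1.65 -2.85 1.6 -0.012 0.025 0.01; 1.6 -2.9 1.6 -0.012 0.025 0.01; 1.5 -2.9 1.6 -0.012 0.025 0.01"}}

```text
time: 1.77
tcp_pos: [0.5114, 0.1724, 0.1725]
orientation: [-2.985, -0.288, -0.761]
wrist_force: [1.3, -2.2, -0.4]
grip_width: 0.0848
gripper_force: 0.0
```

{"method": "carry_out", "body": {"deltas": "0 0 0 0 0 0; 0 0 0 0 0 0; 0 0 0 0 0 0; 0 0 0 0 0 0; 0 0 0 0 0 0"}}

```text
time: 2.18
tcp_pos: [0.5116, 0.1685, 0.1731]
orientation: [-2.987, -0.284, -0.759]
wrist_force: [0.3, -0.8, -0.2]
grip_width: 0.0848
gripper_force: 0.0
```

```bash
python3 plan.py .5594 .181 .0848 .19 .5 5; python3 - <<'E'
from h import *
from station import cams
c=[cams.camera(n) for n in("scene","top")]
o=[cv2.resize(c[0]["color"][160:280,290:430],(560,480)),cv2.resize(c[1]["color"][130:250,140:200],(240,480))]
cv2.imwrite("pics/pre.png",np.hstack(o)[:,:,::-1])
E
```

```text
0.02 -0.07 2.02 0 0.001 -0; 0.02 -0.06 2.02 0 0 -0; 0.03 -0.07 2.02 0 0.001 -0; 0.02 -0.06 2.03 0 0 -0; 0.02 -0.07 2.02 0 0.001 -0
```

View pics/pre.png

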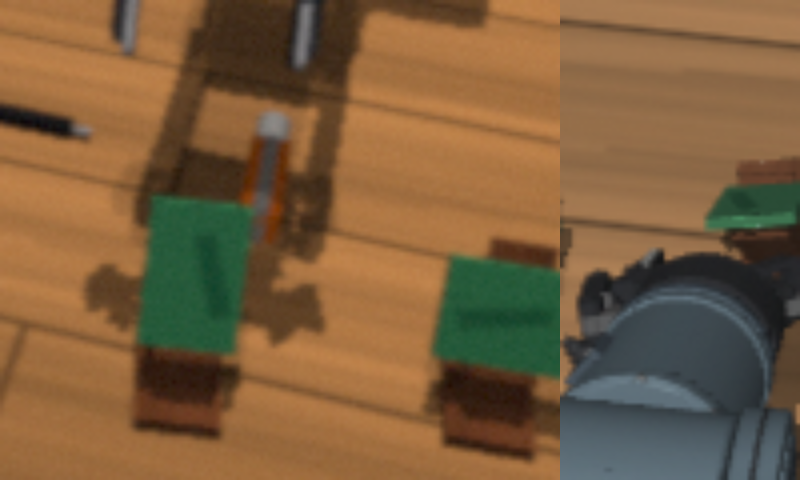

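Both open fingers, at (125,50) and (305,65), are centred on the slab's axis. The slab is at (200,275). I'll descend along it.

{"method": "carry_out", "body": {"deltas": "0 -0.05 2 0 0 0; 0 -0.1 2 0 0 0; 0.05 -0.05 2 0 0 0; 0.05 -0.05 2 0 0 0; 0 -0.05 2.1 0 0 0"}}

```text
time: 2.7
tcp_pos: [0.56, 0.1812, 0.0843]
orientation: [-2.987, -0.285, -0.76]
wrist_force: [-0.1, 0.5, -0.2]
grip_width: 0.0853
gripper_force: 0.0
```

{"method": "carry_out", "body": {"deltas": "0 0 0 0 0 0; 0 0 0 0 0 0; 0 0 0 0 0 0; 0 0 0 0 0 0; 0 0 0 0 0 0"}}

```text
time: 3.12
tcp_pos: [0.5592, 0.1823, 0.0858]
orientation: [-2.986, -0.288, -0.761]
wrist_force: [0.4, 0.2, -0.0]
grip_width: 0.0854
gripper_force: 0.0
```

```bash
python3 plan.py .5594 .181 .0848 .19 .5 1; python3 - <<'E'
from h import *
from station import cams
c=[cams.camera(n) for n in("scene","top")]
o=[cv2.resize(c[0]["color"][180:260,300:380],(500,500),interpolation=2),cv2.resize(c[1]["color"][150:210,160:220],(300,300),interpolation=2)]
o[1]=np.vstack([o[1],np.zeros((200,300,3),np.uint8)])
cv2.imwrite("pics/at.png",np.hstack(o)[:,:,::-1])
E
```

```text
-0.06 0.13 0.09 -0.001 0.001 0.002
```

View pics/at.png

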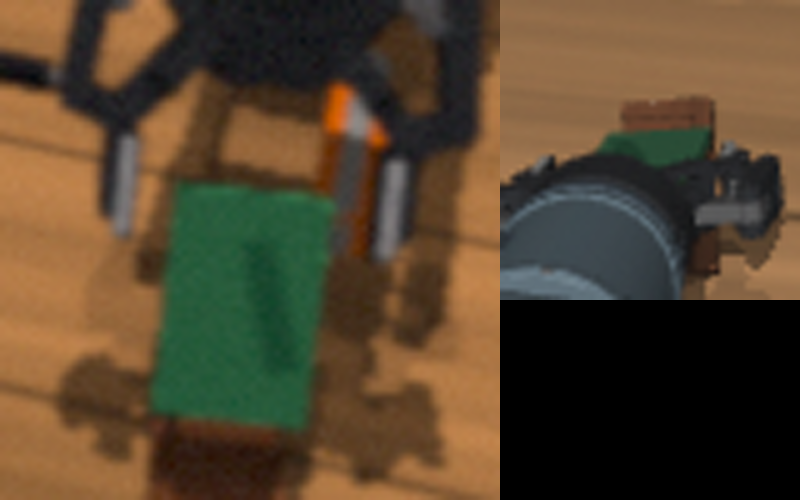

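Scene crop: the fingers at (120,185) and (392,210) straddle the slab, about 2 mm too far to +y. I'll correct that and close.

{"method": "carry_out", "body": {"deltas": "0 0.15 0.1 0 0 0; 0 0 0 0 0 0; 0 0 0 0 0 0; 0 0 0 0 0 0; 0 0 0 0 0 0", "fingers": 4.5, "grip_force": 40}}

```text
time: 3.63
tcp_pos: [0.5596, 0.1811, 0.0838]
orientation: [-2.986, -0.288, -0.758]
wrist_force: [-3.3, -1.1, 5.8]
grip_width: 0.0555
gripper_force: 41.0
```

{"method": "carry_out", "body": {"deltas": "0 0 0 0 0 0; 0 0 0 0 0 0; 0 0 0 0 0 0; 0 0 0 0 0 0; 0 0 0 0 0 0"}}

```text
time: 4.05
tcp_pos: [0.5596, 0.1811, 0.0839]
orientation: [-2.986, -0.288, -0.759]
wrist_force: [-3.1, -0.9, 5.1]
grip_width: 0.0553
gripper_force: 41.0
```

{"method": "carry_out", "body": {"deltas": "0 0 0 0 0 0; 0 0 0 0 0 0; 0 0 0 0 0 0; 0 0 0 0 0 0; 0 0 0 0 0 0"}}

```text
time: 4.47
tcp_pos: [0.5596, 0.1811, 0.0838]
orientation: [-2.986, -0.288, -0.758]
wrist_force: [-4.1, -0.9, 5.4]
grip_width: 0.0555
gripper_force: 41.0
```

{"method": "carry_out", "body": {"deltas": "0 0 -0.3 0 0 0; 0.05 0 -0.6 0 0 0; 0.1 0 -1 0 0 0; 0.1 0 -1.5 0 0 0; 0.1 0 -2 0 0 0"}}

```text
time: 4.88
tcp_pos: [0.5358, 0.1765, 0.132]
orientation: [-2.988, -0.288, -0.752]
wrist_force: [-0.6, -0.0, -0.6]
grip_width: 0.0555
gripper_force: 43.3
```

{"method": "carry_out", "body": {"deltas": "0 0 -2.5 0 0 0; 0 0 -2.5 0 0 0; 0 0 -2 0 0 0; 0 0 -1 0 0 0; 0 0 0 0 0 0"}}

```text
time: 5.3
tcp_pos: [0.4996, 0.1695, 0.2059]
orientation: [-2.985, -0.289, -0.764]
wrist_force: [0.2, -0.1, -0.6]
grip_width: 0.055
gripper_force: 43.4
```

```bash
cat >> h.py <<'E'
CO=np.array([.6348,-.0677,.026]);CR=Ro.from_euler("ZY",[.047,.14])
def target(ex,ez,th,h=.049,ey=0):  # cradle-frame (m) lower edge centre and lean towards robot -> TCP pos, yaw, lean
    up=np.array([-np.sin(th),0,np.cos(th)])
    return CO+CR.apply(np.array([ex,ey,ez])+h*up), .047, th-.14
E
python3 - <<'E'
from plan import *
from station import cams
np.set_printoptions(precision=4,suppress=True)
th=.62
for s in(0,.06,.11): print(s,target(-.0045-s*np.sin(th),.008+s*np.cos(th),th))
S=Cam(cams.camera("scene"))
p,R=pose();print(p,R.as_rotvec())
hsv=cv2.cvtColor(S.I,cv2.COLOR_RGB2HSV);m=cv2.inRange(hsv,(45,90,40),(85,255,255))
cs,_=cv2.findContours(m,0,2)
for k in cs:
    if 300<cv2.contourArea(k)<3000: print(cv2.contourArea(k),cv2.minAreaRect(k),cv2.approxPolyDP(k,5,True)[:,0].tolist())
for y in(.028,-.028):
  for z in(.049,-.037):
    print("pred front face",y,z,S.proj(p+R.apply([.004,-y,z])))
E
```

```text
0 (array([ 0.6089, -0.0689,  0.078 ]), 0.047, 0.48)
0.06 (array([ 0.5812, -0.0702,  0.1312]), 0.047, 0.48)
0.11 (array([ 0.5581, -0.0713,  0.1756]), 0.047, 0.48)
[0.4997 0.1695 0.2045] [-2.9855 -0.2884 -0.7617]
925.0 ((419.3846435546875, 239.076904296875), (38.438758850097656, 26.279560089111328), 11.309932708740234) [[403, 224], [400, 248], [435, 254], [440, 230]]
373.5 ((501.0, 191.5), (27.0, 20.0), 90.0) [[494, 182], [493, 193], [511, 205], [511, 181]]
350.5 ((176.0, 162.0), (18.0, 26.0), 90.0) [[188, 156], [166, 156], [163, 169], [177, 170]]
895.0 ((345.23358154296875, 168.93031311035156), (25.621614456176758, 39.292510986328125), 5.19442892074585) [[335, 150], [331, 186], [353, 189], [359, 151]]
1080.0 ((72.5, 160.5), (27.0, 53.0), 90.0) [[46, 161], [50, 170], [73, 174], [99, 164], [83, 147], [60, 150]]
401.5 ((121.69999694824219, 126.60001373291016), (16.76007080078125, 32.57146072387695), 71.56504821777344) [[136, 118], [121, 118], [106, 131], [129, 133]]
2136.0 ((127.0, 26.0), (52.0, 74.0), 90.0) [[90, 0], [101, 25], [135, 52], [141, 41], [149, 44], [164, 1], [135, 0], [133, 11], [127, 0], [127, 15], [121, 0], [119, 8], [114, 0]]
pred front face 0.028 0.049 [355.3695 189.9093]
pred front face 0.028 -0.037 [360.0511 150.8757]
pred front face -0.028 0.049 [329.7322 187.6162]
pred front face -0.028 -0.037 [333.9075 148.7611]
```

```bash
python3 plan.py .54 -.072 .20 .047 .48 15
```

```text
-0.05 1.63 0.01 -0.005 -0.001 0.009; -0.04 1.63 0.01 -0.004 -0.002 0.008; -0.03 1.64 0.02 -0.005 -0.001 0.009; -0.01 1.63 0.03 -0.004 -0.001 0.008; 0 1.63 0.04 -0.005 -0.002 0.009
0.02 1.63 0.04 -0.004 -0.001 0.008; 0.03 1.63 0.05 -0.005 -0.001 0.009; 0.04 1.63 0.06 -0.004 -0.001 0.009; 0.06 1.63 0.06 -0.005 -0.002 0.008; 0.08 1.63 0.08 -0.004 -0.001 0.009
0.08 1.63 0.08 -0.005 -0.001 0.008; 0.1 1.63 0.08 -0.004 -0.002 0.009; 0.12 1.62 0.1 -0.005 -0.001 0.008; 0.13 1.63 0.1 -0.004 -0.001 0.009; 0.14 1.62 0.11 -0.005 -0.002 0.009
```

{"method": "carry_out", "body": {"deltas": "0 1 0 -0.004 -0.001 0.008; 0 1.5 0 -0.005 -0.001 0.009; 0 1.7 0 -0.005 -0.002 0.009; 0 1.8 0 -0.005 -0.002 0.009; 0 1.8 0 -0.005 -0.001 0.009"}}

```text
time: 5.77
tcp_pos: [0.5128, 0.0915, 0.2014]
orientation: [-3.008, -0.214, -0.748]
wrist_force: [0.3, -0.5, -1.3]
grip_width: 0.0555
gripper_force: 43.4
```

{"method": "carry_out", "body": {"deltas": "0 1.8 0.05 -0.005 -0.001 0.009; 0 1.8 0.05 -0.004 -0.001 0.009; 0.05 1.8 0.05 -0.005 -0.002 0.009; 0.05 1.8 0.05 -0.005 -0.001 0.009; 0.1 1.8 0.1 -0.005 -0.001 0.009"}}

```text
time: 6.18
tcp_pos: [0.5267, 0.0022, 0.1996]
orientation: [-3.027, -0.136, -0.743]
wrist_force: [0.9, 0.5, -0.7]
grip_width: 0.0551
gripper_force: 43.4
```

{"method": "carry_out", "body": {"deltas": "0.1 1.8 0.1 -0.004 -0.001 0.008; 0.1 1.8 0.1 -0.004 -0.002 0.009; 0.1 1.6 0.1 -0.005 -0.001 0.008; 0.1 1.3 0.1 -0.004 -0.001 0.009; 0.1 0.6 0.1 -0.004 -0.002 0.009"}}

```text
time: 6.6
tcp_pos: [0.5392, -0.0689, 0.1976]
orientation: [-3.042, -0.061, -0.736]
wrist_force: [-0.7, 0.2, -1.2]
grip_width: 0.0553
gripper_force: 43.4
```

```bash
python3 -c "from plan import *;print(pose()[0])"; python3 plan.py .5581 -.0713 .1756 .047 .48 5
```

```text
[ 0.5392025  -0.0689096   0.19758706]
0.13 0.06 0.56 0 0.001 -0.001; 0.14 0.07 0.57 0.001 0.001 -0.002; 0.13 0.06 0.56 0 0.001 -0.001; 0.13 0.07 0.56 0 0.001 -0.001; 0.13 0.06 0.56 0.001 0.001 -0.001
```

{"method": "carry_out", "body": {"deltas": "0.15 0.05 0.55 0 0 0; 0.15 0.05 0.55 0 0 0; 0.1 0.05 0.55 0 0 0; 0.1 0.05 0.55 0 0 0; 0.15 0.05 0.55 0 0 0"}}

```text
time: 7.02
tcp_pos: [0.5579, -0.0675, 0.1767]
orientation: [-3.041, -0.067, -0.738]
wrist_force: [-0.5, 0.6, -1.2]
grip_width: 0.0554
gripper_force: 43.4
```

{"method": "carry_out", "body": {"deltas": "0 0 0 0 0 0; 0 0 0 0 0 0; 0 0 0 0 0 0; 0 0 0 0 0 0; 0 0 0 0 0 0"}}

```text
time: 7.43
tcp_pos: [0.5579, -0.0683, 0.178]
orientation: [-3.041, -0.066, -0.74]
wrist_force: [-0.1, 0.6, -1.4]
grip_width: 0.0553
gripper_force: 43.4
```

```bash
python3 - <<'E'
from plan import *
from station import cams
np.set_printoptions(precision=4,suppress=True)
p,R=pose();print(p,R.as_rotvec())
S=Cam(cams.camera("scene"));T=Cam(cams.camera("top"))
for z in(.049,-.037): print("pred bottom/top front ±y",*[S.proj(p+R.apply([.004,-y,z])) for y in(.028,-.028)])
W=lambda *q:CO+CR.apply(q)
for n,q in(("tip top",(-.046,0,.105)),("tip bot",(-.046,0,.097)),("panel+y",(0,.021,.082)),("panel-y",(0,-.021,.082))): print(n,S.proj(W(*q)),T.proj(W(*q)))
o=[cv2.resize(S.I[175:255,185:265],(480,480),interpolation=2),cv2.resize(T.I[140:200,262:302],(320,480),interpolation=2)]
cv2.imwrite("pics/ins.png",np.hstack(o)[:,:,::-1])
E
```

```text
[ 0.5579 -0.0683  0.178 ] [-3.0414 -0.066  -0.7403]
pred bottom/top front ±y [242.796  193.3193] [219.556 188.85 ]
pred bottom/top front ±y [247.7048 155.9834] [223.9166 151.8802]
tip top [227.0283 196.1763] [289.3955 169.834 ]
tip bot [227.327  198.5514] [289.0819 171.1555]
panel+y [230.2235 219.8758] [280.8283 156.5765]
panel-y [212.3468 216.209 ] [297.2567 157.5456]
```

View pics/ins.png

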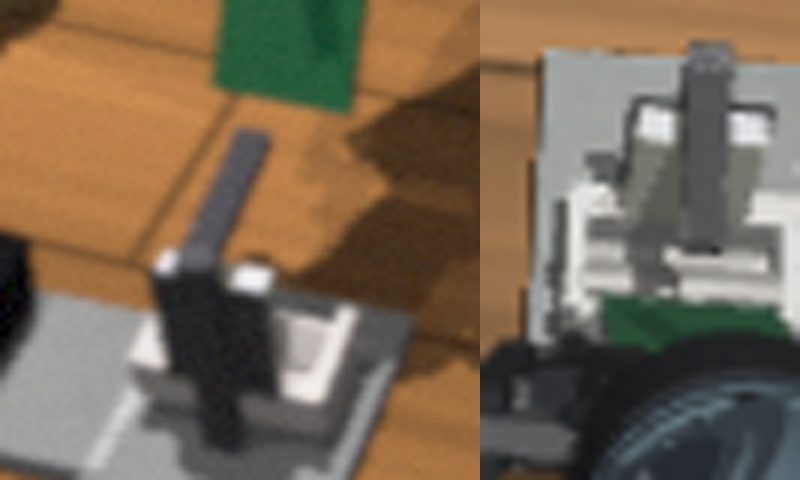

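Scene crop: the slab's lower edge runs from (215,83) to (352,112), and the arm tip is at (255,135). In the top crop the slab is clear in front of the arm tip (705,250) and about 2 mm off to +y. I'll correct that and go in along the lean.

```bash
python3 plan.py .5951 -.0688 .1046 .047 .48 5;  python3 - <<'E'
from plan import *
p,R=pose();T=Cam("top0.npz")
print([T.proj(p+R.apply([.004,-y,.049])) for y in(.028,-.028)])
E
```

```text
-0.01 0.04 1.64 0 0.001 -0.001; -0.02 0.04 1.65 0 0 -0; -0.02 0.04 1.64 0.001 0.001 -0.001; -0.01 0.05 1.65 -0 0 -0.001; -0.02 0.04 1.64 0 0.001 -0
[array([276.4490172 , 176.86956263]), array([299.31445257, 178.31364135])]
```

{"method": "carry_out", "body": {"deltas": "0 0.05 1.6 0 0 0; 0 0.05 1.6 0 0 0; 0 0.05 1.65 0 0 0; 0 0.05 1.65 0 0 0; 0 0 1.2 0 0 0"}}

```text
time: 7.95
tcp_pos: [0.5935, -0.0689, 0.1083]
orientation: [-3.041, -0.065, -0.739]
wrist_force: [0.4, 0.0, -2.2]
grip_width: 0.0554
gripper_force: 43.5
```

{"method": "carry_out", "body": {"deltas": "0 0 0.4 0 0 0; 0 0 0 0 0 0; 0 0 0 0 0 0; 0 0 0 0 0 0; 0 0 0 0 0 0"}}

```text
time: 8.37
tcp_pos: [0.5954, -0.0689, 0.1067]
orientation: [-3.041, -0.066, -0.742]
wrist_force: [-0.6, 0.6, -1.5]
grip_width: 0.0555
gripper_force: 43.4
```

```bash
python3 plan.py .6089 -.0689 .078 .047 .48 5;  python3 - <<'E'
from plan import *
from station import cams
p,R=pose();T=Cam(cams.camera("top"));S=Cam(cams.camera("scene"))
o=[cv2.resize(S.I[175:255,185:265],(480,480),interpolation=2),cv2.resize(T.I[140:200,262:302],(320,480),interpolation=2)]
cv2.imwrite("pics/ins2.png",np.hstack(o)[:,:,::-1])
E
```

```text
-0.03 0.01 0.63 0 0 -0.001; -0.02 0.01 0.64 0.001 0.001 -0; -0.03 0.02 0.63 0 -0 -0.001; -0.02 0.01 0.64 0 0 -0.001; -0.03 0.01 0.63 0.001 0.001 -0
```

View pics/ins2.png

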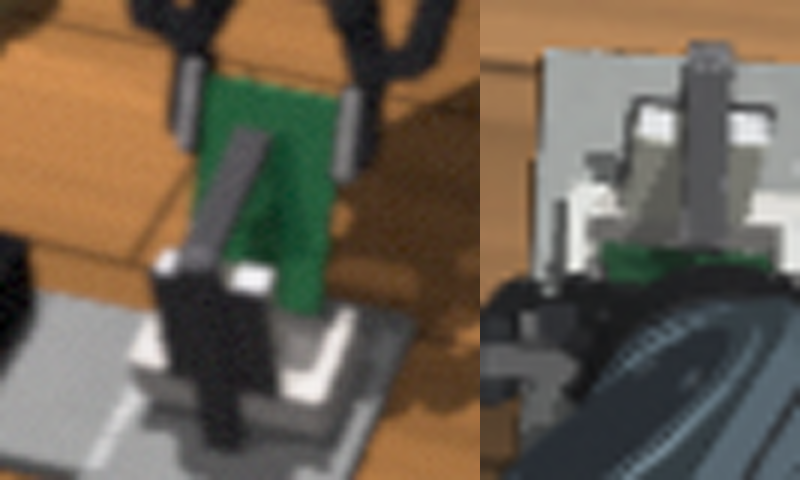

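The slab's lower edge is entering behind the jaw at about (310,315), with the fingers straddling the arm. I'll keep going and watch the force.

{"method": "carry_out", "body": {"deltas": "0 0 0.5 0 0 0; 0 0 0.5 0 0 0; 0 0 0.5 0 0 0; 0 0 0.3 0 0 0; 0 0 0.2 0 0 0"}}

```text
time: 8.88
tcp_pos: [0.6042, -0.0681, 0.087]
orientation: [-3.041, -0.066, -0.738]
wrist_force: [-0.1, 0.1, -1.8]
grip_width: 0.0552
gripper_force: 43.4
```

{"method": "carry_out", "body": {"deltas": "0 0 0.3 0 0 0; 0 0 0.2 0 0 0; 0 0 0.2 0 0 0; 0 0 0.1 0 0 0; 0 0 0 0 0 0"}}

```text
time: 9.3
tcp_pos: [0.608, -0.068, 0.0806]
orientation: [-3.041, -0.066, -0.739]
wrist_force: [-0.8, -0.1, -0.8]
grip_width: 0.0557
gripper_force: 43.4
```

{"method": "carry_out", "body": {"deltas": "0 0 0.1 0 0 0; 0 0 0.1 0 0 0; 0 0 0.1 0 0 0; 0 0 0.1 0 0 0; 0 0 0 0 0 0"}}

```text
time: 9.72
tcp_pos: [0.6087, -0.0677, 0.0772]
orientation: [-3.041, -0.067, -0.737]
wrist_force: [-8.6, -0.5, 7.7]
grip_width: 0.0556
gripper_force: 44.8
```

```bash
cat > seat.py <<'E'
import sys
from plan import *
np.set_printoptions(precision=4,suppress=True)
p,R=pose();s=status.read_state()
RC=CR.inv()*R; z=-RC.apply([0,0,1]); th=np.arctan2(-z[0],z[2])
E=CR.inv().apply(p-CO)-.049*z
print("theta",th,"E mm",E*1e3,"yaw",RC.apply([0,1,0]),"F",np.round(s["wrist_force"],1),"M",np.round(s["moment"],2))
E
python3 seat.py
```

```text
theta 0.615594109675399 E mm [-4.7005  1.2227  7.0803] yaw [-0.0023 -1.     -0.0013] F [-8.6 -0.5  7.7] M [-0.25  1.41  0.08]
```

```bash
cat >> seat.py <<'E'
if len(sys.argv)>1:
    th1,n=float(sys.argv[1]),int(sys.argv[2]); dz,dx=(float(v) for v in sys.argv[3:5])  # mm
    q,Rq=p,R
    for i in range(1,n+1):
        t=th+(th1-th)*i/n
        ez=np.interp(t,[0,.1,.2,.3,.4,.5,.62],[0,.4,.9,2,4.2,5.6,6.7])+dz; ex=-4*np.cos(t)+dx
        P,yw,le=target(ex/1e3,ez/1e3,t,ey=E[1]); Rg=Rt(yw,le)
        d=np.round(Rq.inv().apply(P-q)*100,2); w=np.round((Rq.inv()*Rg).as_rotvec(),3)
        print(*d,*w,end=";\n" if i%5==0 else "; "); q=q+Rq.apply(d/100); Rq=Rq*Ro.from_rotvec(w)
E
python3 seat.py .3 10 0.8 -1.8
```

```text
theta 0.615594109675399 E mm [-4.7005  1.2227  7.0803] yaw [-0.0023 -1.     -0.0013] F [-8.6 -0.5  7.7] M [-0.25  1.41  0.08]
0.12 0.0 -0.03 0.0 -0.032 -0.003; 0.14 0.0 0.02 0.0 -0.031 0.0; 0.13 0.0 0.03 0.0 -0.032 0.0; 0.13 0.0 0.03 0.0 -0.031 0.0; 0.13 0.0 0.03 0.0 -0.032 0.0;
0.13 0.0 0.04 0.0 -0.031 0.0; 0.13 0.0 0.05 0.0 -0.032 0.0; 0.13 0.0 0.06 0.0 -0.031 0.0; 0.12 0.0 0.07 0.0 -0.032 0.0; 0.13 0.0 0.07 0.0 -0.032 0.0;
```

{"method": "carry_out", "body": {"deltas": "0.12 0 -0.03 0 -0.032 0; 0.14 0 0.02 0 -0.031 0; 0.13 0 0.03 0 -0.032 0; 0.13 0 0.03 0 -0.031 0; 0.13 0 0.03 0 -0.032 0"}}

```text
time: 10.13
tcp_pos: [0.6151, -0.0676, 0.0792]
orientation: [-3.094, -0.067, -0.493]
wrist_force: [-4.4, 0.9, 2.3]
grip_width: 0.055
gripper_force: 44.1
```

{"method": "carry_out", "body": {"deltas": "0.13 0 0.04 0 -0.031 0; 0.13 0 0.05 0 -0.032 0; 0.13 0 0.06 0 -0.031 0; 0.12 0 0.07 0 -0.032 0; 0.13 0 0.07 0 -0.032 0"}}

```text
time: 10.55
tcp_pos: [0.6222, -0.0674, 0.0782]
orientation: [-3.127, -0.068, -0.248]
wrist_force: [-3.6, -0.4, 3.8]
grip_width: 0.0552
gripper_force: 44.0
```

```bash
python3 seat.py 0.1 10 0.8 -1.8
```

```text
theta 0.2981078464137564 E mm [-5.3735  0.9392  3.1071] yaw [-0.0031 -1.     -0.0012] F [-3.6 -0.4  3.8] M [0.03 0.88 0.1 ]
0.05 -0.0 0.05 -0.0 -0.02 -0.003; 0.09 -0.0 0.02 -0.0 -0.02 -0.0; 0.09 -0.0 0.02 -0.0 -0.019 -0.0; 0.09 -0.0 0.02 -0.0 -0.02 -0.0; 0.09 -0.0 0.02 -0.0 -0.02 -0.0;
0.1 -0.0 0.01 -0.0 -0.02 -0.0; 0.09 -0.0 0.01 -0.0 -0.02 -0.0; 0.1 -0.0 0.01 -0.0 -0.019 -0.0; 0.09 -0.0 0.01 -0.0 -0.02 -0.0; 0.1 -0.0 0.01 -0.0 -0.02 -0.0;
```

Low forces; continue.

{"method": "carry_out", "body": {"deltas": "0.06 0 0.04 0 -0.02 -0.003; 0.09 0 0.02 0 -0.02 0; 0.09 0 0.02 0 -0.02 0; 0.09 0 0.02 0 -0.02 0; 0.09 0 0.02 0 -0.02 0"}}

```text
time: 10.97
tcp_pos: [0.6268, -0.0672, 0.0776]
orientation: [-3.138, -0.073, -0.093]
wrist_force: [-2.9, 0.2, 3.2]
grip_width: 0.055
gripper_force: 44.1
```

{"method": "carry_out", "body": {"deltas": "0.1 0 0.01 0 -0.02 0; 0.09 0 0.01 0 -0.02 0; 0.1 0 0.01 0 -0.02 0; 0.09 0 0.01 0 -0.02 0; 0.1 0 0.01 0 -0.02 0"}}

```text
time: 11.38
tcp_pos: [0.6316, -0.067, 0.0773]
orientation: [3.14, 0.073, -0.064]
wrist_force: [-3.7, 1.0, 3.8]
grip_width: 0.0552
gripper_force: 44.0
```

```bash
python3 seat.py 0 5 0 -1.4
```

```text
theta 0.09918982324611783 E mm [-5.4338  0.9108  1.6114] yaw [-0.0003 -1.     -0.0004] F [-3.7  1.   3.8] M [0.03 0.72 0.07]
0.09 -0.0 0.13 -0.0 -0.02 -0.0; 0.1 -0.0 0.01 -0.0 -0.02 -0.0; 0.09 -0.0 0.01 -0.0 -0.02 -0.0; 0.1 -0.0 0.01 -0.0 -0.019 -0.0; 0.09 -0.0 0.01 -0.0 -0.02 -0.0;
```

{"method": "carry_out", "body": {"deltas": "0.09 0 0.03 0 -0.02 0; 0.1 0 0.03 0 -0.02 0; 0.09 0 0.03 0 -0.02 0; 0.1 0 0.03 0 -0.02 0; 0.09 0 0.03 0 -0.02 0"}}

```text
time: 11.8
tcp_pos: [0.6362, -0.0668, 0.0766]
orientation: [3.13, 0.073, -0.22]
wrist_force: [-10.5, 0.2, 14.0]
grip_width: 0.0554
gripper_force: 45.0
```

{"method": "carry_out", "body": {"deltas": "0 0 0.05 0 0 0; 0 0 0.05 0 0 0; 0 0 0.05 0 0 0; 0 0 0 0 0 0; 0 0 0 0 0 0"}}

```text
time: 12.22
tcp_pos: [0.6362, -0.0668, 0.0766]
orientation: [3.13, 0.073, -0.217]
wrist_force: [-6.2, 0.6, 16.7]
grip_width: 0.0549
gripper_force: 45.3
```

```bash
python3 seat.py
```

```text
theta 0.0015162309666518425 E mm [-5.5824  0.812   1.3266] yaw [-0.0001 -1.      0.0002] F [-6.2  0.6 16.7] M [0.28 1.53 0.21]
```

{"method": "carry_out", "body": {"deltas": "0 0 0 0 0 0; 0 0 0 0 0 0; 0 0 0 0 0 0; 0 0 0 0 0 0; 0 0 0 0 0 0", "fingers": 8.5}}

```text
time: 12.63
tcp_pos: [0.6364, -0.0668, 0.0731]
orientation: [3.13, 0.073, -0.218]
wrist_force: [0.0, -0.2, -0.6]
grip_width: 0.0852
gripper_force: 0.0
```

{"method": "carry_out", "body": {"deltas": "0 0 0 0 0 0; 0 0 0 0 0 0; 0 0 0 0 0 0; 0 0 0 0 0 0; 0 0 0 0 0 0"}}

```text
time: 13.05
tcp_pos: [0.6364, -0.0668, 0.0734]
orientation: [3.13, 0.073, -0.218]
wrist_force: [-0.1, -0.1, -0.6]
grip_width: 0.085
gripper_force: 0.0
```

```bash
python3 seat.py; python3 - <<'E'
from plan import *
from station import cams
T=Cam(cams.camera("top"));S=Cam(cams.camera("scene"))
W=lambda *q:CO+CR.apply(q)
for q in((0,.028,.086),(0,-.028,.086),(-.008,.028,.086),(0,.028,.02)): print(q,S.proj(W(*q)),T.proj(W(*q)))
o=[cv2.resize(S.I[175:255,185:265],(480,480),interpolation=2),cv2.resize(T.I[140:200,262:302],(320,480),interpolation=2)]
cv2.imwrite("pics/rel.png",np.hstack(o)[:,:,::-1])
E
```

```text
theta 0.0009619600209941549 E mm [-4.9446  0.8342 -1.7874] yaw [-0.0006 -1.     -0.0004] F [-0.1 -0.1 -0.6] M [ 0.02 -0.   -0.04]
(0, 0.028, 0.086) [233.10170403 219.34946015] [278.20028177 155.72004612]
(0, -0.028, 0.086) [209.19052027 214.45861567] [300.18995588 157.0168365 ]
(-0.008, 0.028, 0.086) [234.22980691 216.61833196] [278.07802765 158.56091632]
(0, 0.028, 0.02) [235.20078366 237.32232484] [276.50830693 166.53929093]
```

View pics/rel.png

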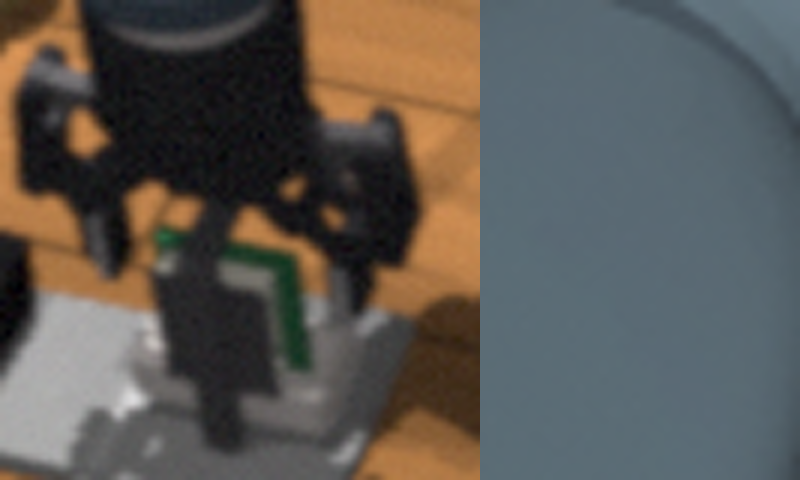

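The slab stands behind the panel, green top corners at (155,230) and (298,255), and the fingers are clear. I'll retreat along the tool axis.

{"method": "carry_out", "body": {"deltas": "0 0 -1 0 0 0; 0 0 -2 0 0 0; 0 0 -3 0 0 0; 0 0 -3 0 0 0; 0 0 -3 0 0 0"}}

```text
time: 13.57
tcp_pos: [0.653, -0.066, 0.1944]
orientation: [3.13, 0.073, -0.218]
wrist_force: [0.7, -0.2, -1.1]
grip_width: 0.085
gripper_force: 0.0
```

{"method": "carry_out", "body": {"deltas": "0 2 -1.5 0 0 0; 0 2.7 0 0 0.03 0; 0 2.8 0 0 0.035 0; 0 2.8 0 0 0.04 0; 0 2.8 0 0 0.035 0"}}

```text
time: 13.98
tcp_pos: [0.6613, -0.1979, 0.2084]
orientation: [3.14, 0.074, 0.006]
wrist_force: [0.6, -0.6, -0.4]
grip_width: 0.085
gripper_force: 0.0
```

```bash
python3 plan.py .641 -.2075 .125 .047 0 5; python3 - <<'E'
from plan import *
from station import cams
print(pose()[0])
T=Cam(cams.camera("top"));S=Cam(cams.camera("scene"))
W=lambda *q:CO+CR.apply(q)
for q in((0,.028,.086),(0,-.028,.086),(-.008,.028,.086),(-.008,-.028,.086)): print(q,S.proj(W(*q)),T.proj(W(*q)))
for c in(S,T):
    m=cv2.inRange(cv2.cvtColor(c.I,cv2.COLOR_RGB2HSV),(45,90,20),(85,255,255));m[:, :200]=0;m[:,310:]=0;m[:140]=0;m[250:]=0
    for k in cv2.findContours(m,0,2)[0]:
        if cv2.contourArea(k)>8: print(cv2.boundingRect(k),cv2.approxPolyDP(k,1,True)[:,0].tolist())
E
```

```text
-0.42 0.17 1.67 0 -0.001 -0; -0.42 0.17 1.66 0 -0.001 -0; -0.42 0.17 1.67 0 -0 -0; -0.42 0.18 1.67 0 -0.001 -0; -0.42 0.17 1.67 0.001 -0.001 -0
[ 0.66134682 -0.19791664  0.20843702]
(0, 0.028, 0.086) [233.10170403 219.34946015] [278.20028177 155.72004612]
(0, -0.028, 0.086) [209.19052027 214.45861567] [300.18995588 157.0168365 ]
(-0.008, 0.028, 0.086) [234.22980691 216.61833196] [278.07802765 158.56091632]
(-0.008, -0.028, 0.086) [210.4394539  211.78838798] [300.12920059 159.86290768]
(223, 216, 13, 20) [[223, 216], [230, 218], [232, 220], [233, 234], [235, 235], [234, 217]]
(210, 212, 7, 4) [[210, 214], [216, 214], [212, 212]]
(293, 158, 6, 7) [[298, 158], [293, 158], [294, 164], [298, 160]]
(277, 157, 11, 16) [[279, 157], [277, 171], [287, 172], [286, 158]]
```

{"method": "carry_out", "body": {"deltas": "-0.4 0.2 1.6 0 0 0; -0.4 0.2 1.6 0 0 0; -0.4 0.2 1.6 0 0 0; -0.4 0.2 1.7 0 0 0; -0.4 0.1 1.7 0 0 0"}}

```text
time: 14.5
tcp_pos: [0.6418, -0.2064, 0.1253]
orientation: [-3.141, -0.073, -0.002]
wrist_force: [0.1, -0.6, -1.0]
grip_width: 0.0853
gripper_force: 0.0
```

{"method": "carry_out", "body": {"deltas": "0 0 1 0 0 0; 0 0 0 0 0 0; 0 0 0 0 0 0; 0 0 0 0 0 0; 0 0 0 0 0 0"}}

```text
time: 14.92
tcp_pos: [0.6428, -0.2069, 0.1167]
orientation: [3.14, 0.073, 0.005]
wrist_force: [-0.2, 0.5, -0.3]
grip_width: 0.0847
gripper_force: 0.0
```

```bash
python3 plan.py .6405 -.2074 .064 .047 0 5
```

```text
-0.05 0.01 1.05 0 -0.001 -0; -0.05 0 1.06 0 -0 -0; -0.05 0.01 1.05 0.001 -0.001 -0; -0.04 0.01 1.06 -0 -0.001 -0; -0.05 0.01 1.05 -0 -0 -0
```

{"method": "carry_out", "body": {"deltas": "-0.05 0 1 0 0 0; -0.05 0 1.1 0 0 0; -0.05 0 1.1 0 0 0; -0.05 0 1 0 0 0; -0.05 0 1 0 0 0"}}

```text
time: 15.33
tcp_pos: [0.6386, -0.2065, 0.0612]
orientation: [-3.14, -0.073, 0.001]
wrist_force: [-0.1, 0.7, 0.2]
grip_width: 0.0849
gripper_force: 0.0
```

{"method": "carry_out", "body": {"deltas": "0 0 0 0 0 0; 0 0 0 0 0 0; 0 0 0 0 0 0; 0 0 0 0 0 0; 0 0 0 0 0 0", "fingers": 0.5, "grip_force": 40}}

```text
time: 15.75
tcp_pos: [0.6398, -0.2071, 0.0639]
orientation: [3.14, 0.073, 0.004]
wrist_force: [0.3, -0.3, 0.2]
grip_width: 0.025
gripper_force: 0.0
```

{"method": "carry_out", "body": {"deltas": "0 0 0 0 0 0; 0 0 0 0 0 0; 0 0 0 0 0 0; 0 0 0 0 0 0; 0 0 0 0 0 0"}}

```text
time: 16.17
tcp_pos: [0.6397, -0.2083, 0.0641]
orientation: [3.139, 0.072, 0.004]
wrist_force: [-0.7, -4.8, 2.8]
grip_width: 0.011
gripper_force: 43.6
```

{"method": "carry_out", "body": {"deltas": "0 0.1 0 0 0 -0.05; 0 0 0 0 0 -0.1; 0 0 0 0 0 -0.12; 0 0 0 0 0 -0.12; 0 0 0 0 0 -0.11"}}

```text
time: 16.58
tcp_pos: [0.6397, -0.2083, 0.0641]
orientation: [3.022, 0.856, 0.003]
wrist_force: [-0.2, -2.4, 3.4]
grip_width: 0.0113
gripper_force: 43.8
```

{"method": "carry_out", "body": {"deltas": "0 0 0 0 0 0; 0 0 0 0 0 0; 0 0 0 0 0 0; 0 0 0 0 0 0; 0 0 0 0 0 0"}}

```text
time: 17.0
tcp_pos: [0.6397, -0.2083, 0.0641]
orientation: [3.026, 0.841, 0.003]
wrist_force: [-0.5, -3.5, 5.6]
grip_width: 0.011
gripper_force: 44.0
```

```bash
cat > yaw.py <<'E'
from plan import *
p,R=pose();x=R.apply([1,0,0]);s=status.read_state();print(p,"turned",np.arctan2(x[1],x[0])-.047,np.round(s["wrist_force"],1),np.round(s["moment"],2),s["grip_width"])
E
python3 yaw.py
```

```text
[ 0.63970363 -0.20830012  0.06405316] turned 0.4954262283215954 [-0.5 -3.5  5.6] [-0.38  0.27 -0.04] 0.011011390554311993
```

{"method": "carry_out", "body": {"deltas": "0 0 0 0 0 -0.06; 0 0 0 0 0 -0.11; 0 0 0 0 0 -0.12; 0 0 0 0 0 -0.12; 0 0 0 0 0 -0.11"}}

```text
time: 17.42
tcp_pos: [0.6396, -0.2083, 0.064]
orientation: [2.703, 1.599, 0.002]
wrist_force: [-1.4, -3.4, 5.8]
grip_width: 0.011
gripper_force: 44.1
```

{"method": "carry_out", "body": {"deltas": "0 0 0 0 0 0; 0 0 0 0 0 0; 0 0 0 0 0 0; 0 0 0 0 0 0; 0 0 0 0 0 0"}}

```text
time: 17.83
tcp_pos: [0.6397, -0.2083, 0.0641]
orientation: [2.707, 1.591, 0.002]
wrist_force: [-0.4, -3.4, 5.9]
grip_width: 0.0109
gripper_force: 44.1
```

```bash
python3 yaw.py
```

```text
[ 0.63965451 -0.20832432  0.06406808] turned 1.015403650003975 [-0.4 -3.4  5.9] [-0.29  0.3   0.01] 0.010865910010596178
```

{"method": "carry_out", "body": {"deltas": "0 0 0 0 0 0; 0 0 0 0 0 0; 0 0 0 0 0 0; 0 0 0 0 0 0; 0 0 0 0 0 0", "fingers": 6}}

```text
time: 18.25
tcp_pos: [0.6391, -0.2074, 0.0627]
orientation: [-2.705, -1.596, -0.001]
wrist_force: [0.8, -0.5, 1.0]
grip_width: 0.0599
gripper_force: 0.0
```

{"method": "carry_out", "body": {"deltas": "0 0 0 0 0 0; 0 0 -1 0 0 0; 0 0 -2 0 0 0; 0 0 -3 0 0 0; 0 0 -3 0 0 0"}}

```text
time: 18.67
tcp_pos: [0.6386, -0.2075, 0.1539]
orientation: [-2.704, -1.596, 0.0]
wrist_force: [0.6, -1.0, 0.1]
grip_width: 0.0602
gripper_force: 0.0
```

{"method": "carry_out", "body": {"deltas": "-1.5 2 -2 0 0 0; -2 2.5 -1 0 0 0; -2 3 0 0 0 0; -2 3 0 0 0 0; -2 3 0 0 0 0"}}

```text
time: 19.08
tcp_pos: [0.7121, -0.3575, 0.1852]
orientation: [2.704, 1.596, 0.003]
wrist_force: [0.7, -0.6, -0.2]
grip_width: 0.0598
gripper_force: 0.0
```

{"method": "carry_out", "body": {"deltas": "-2 -3 0 0 0 0; -2 -3 0 0 0 0; -1 -3 0 0 0 0; 0 0 0 0 0 0; 0 0 0 0 0 0"}}

```text
time: 19.5
tcp_pos: [0.6069, -0.3565, 0.1835]
orientation: [-2.706, -1.594, -0.001]
wrist_force: [0.7, -0.7, 1.4]
grip_width: 0.0599
gripper_force: 0.0
```

```bash
python3 - <<'E'
from plan import *
from station import cams
print(pose()[0])
T=Cam(cams.camera("top"));S=Cam(cams.camera("scene"))
for c in(S,T):
    m=cv2.inRange(cv2.cvtColor(c.I,cv2.COLOR_RGB2HSV),(45,90,20),(85,255,255));m[:, :200]=0;m[:,310:]=0;m[:140]=0;m[250:]=0
    for k in cv2.findContours(m,0,2)[0]:
        if cv2.contourArea(k)>8: print(cv2.boundingRect(k))
z=np.zeros((480,400,3),np.uint8)
o=[cv2.resize(S.I[190:254,140:240],(500,320),interpolation=2),cv2.resize(T.I[145:209,320:380],(300,320),interpolation=2)]
cv2.imwrite("pics/fin.png",np.hstack(o)[:,:,::-1])
E
```

```text
[ 0.60692244 -0.35652308  0.18349458]
(223, 215, 13, 21)
(210, 212, 6, 4)
(277, 157, 23, 16)
```

View pics/fin.png

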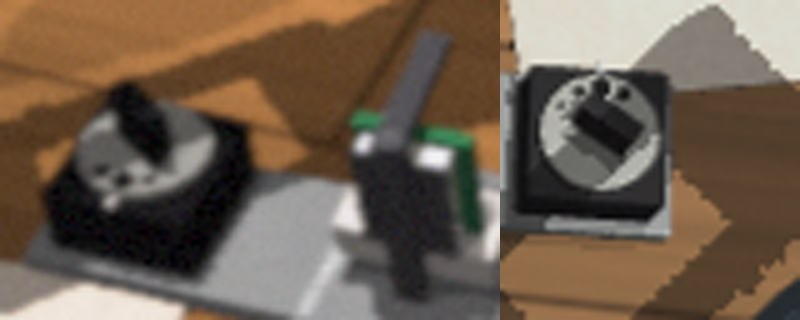

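The largest hole at (600,87) is at the pointer, the slab stands in the slot, and the arm is clear.

```bash
python3 -c "
from station import ticket;print(ticket.job_done())"
```

```text
the job is handed in; nothing more can be done
None
```

The job is handed in with no verdict returned: from the last pictures, the tall slab stands in the slot flat against the panel, and the turret has the largest hole at the pointer (gripper turned about 1.0 rad).

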